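# Clamp the whetstone in its holder

### The arm

A 7-joint arm with a two-finger parallel gripper is mounted at the origin on the work surface. World frame = base frame: x ahead of the robot, y to its left, z up, the work surface at z = 0. Lengths are in mm, angles in rad, forces in N, time in s.
With the tool pointing down it reaches from about 350 to 775 mm from the base axis. Payload 3.1 kg.
Tool frame: the origin (TCP) lies on the centre line of the jaws, within the pads' length; the fingertips stand 11 mm ahead of it and the grasp point (between the pads) lies 8 mm behind it; z points along the fingers, y is the line along which they close (so a half turn about z gives the same grasp; the last joint's range is limited). The gripper opens to 85 mm and grips with 20 to 120 N. Pads are 22 mm wide; open, the fingers measure 114 mm over their backs; the gripper's body (76 mm by 85 mm) begins 54 mm behind the grasp point. The pads swing forward as they close: fully open they stand 13 mm farther back than shut.
Start: joints at [1.269, 0.311, 0.014, 1.512, -0.004, 1.319, -0.027], TCP at [141.321, -531.55, 242.304] pointing down, gripper open.
Joint ranges: [-2.7, 2.7], [-0.3, 1.91], [-1.27, 1.3], [0.12, 2.57], [-1.44, 4.58], [0.2, 2.03], [-3.05, 3.05]. Speed limits (rad/s): [2.79, 2.79, 3.14, 3.14, 3.14, 3.14, 3.14].

### API

Orientations are given as a rotation vector (axis times angle).
In Python, from rig import state, imaging, ctrl gives the robot as it stands. The module is installed in compiled form; this text tells all that it offers.
- The arm moves only by the tool jog_arm, never from a script. Its arguments are lists of equal length, an entry for each row: "dp": the shift along the tool's x, y, z scaled (see below), a list of three; "twist": the turn, a rotation vector about the tool's x, y, z scaled (see below), a list of three; "fingers": the finger opening in mm, from 0 to 85.4. A call has 1 to 12 rows; each row is the pose to reach, as a shift and turn from the pose commanded when the call began, along the tool's axes at that moment; what a row does not reach only later rows make up. The controller multiplies each number of a shift by 1000 mm and each number of a turn by 90 degrees. A row lasts 1/8 s, in which the tool goes at most 62.5 mm and 10.7 degrees, less where a joint would pass 70% of its speed; a pose out of reach is approached as far as the arm can. A call with a number of a shift or a turn outside -1 to 1 is refused whole. A call with a gripper value outside its range is refused whole. The fingers move at their own pace and stop on an object; "squeeze" is the grip in N (left out, the last holds). Time passes only in rows, so rows that repeat a pose let the fingers close. It gives the time, the measured TCP pose, the force, the opening and the grip force at its end, in the units of the state.
- state(): the state, without advancing time (a new reading comes with each control period).
- imaging.snapshot(name): name is "scene" or "top"; returns (picture, depth): 400x640x3 uint8, blue, green, red; 400x640 float32, mm along the optical axis (not along the pixel's ray), 0 where there is no reading.
- imaging.get_calibration(name): a dict with "camera_matrix" (3x3 intrinsics, pixels), "R" (3x3) and "t" (3): a world point X has camera coordinates R X + t. Camera axes: x right, y down, z forward; pixel columns grow to the right and rows downward; lengths in mm; the calibration is good to about 2 mm. A picture is of the moment at which its call begins. get_calibration takes no time and is no camera call.
- ctrl.sign_off(): hands the job in; it is judged then, once.
The state is a dict: "time": time; "joints": joint angles; "joint_vel": joint speeds; "joint_efforts": joint torques, N m; "position": TCP position; "eef_rot": TCP orientation; "contact_force": force on the tool from outside, world axes, zero at the start; "moment": the same for the moment, N m; "grip_width": finger opening in mm; "grip_force": force on a finger pad.
Only numpy, scipy, OpenCV 4.12 (cv2) and the standard library are available. Lean on these libraries where they do the work, as an engineer would, in place of code of your own. Each camera call takes 0.05 s, during which the arm holds its last target. There are 200 camera calls.

### The job

Grip the two-tone whetstone square to its slope, the tool leaning 20 to 45 degrees from vertical, lift it so off the drip rack and lay it down, terracotta side underneath and without dropping it, on the bed of the stone holder between its two open jaws; let go of it. Then slide the jaw with the red handle shut on the stone until the sprung jaw opposite is pushed back so far that its pointer stands in the green band (4 to 12 mm), and leave it so, without ramming the sprung jaw home or shifting the mug, green bottle, jar, spoon or knife by more than 30 mm.

Things in the scene. Friction and masses are not known exactly. Their poses are not given: they have to be found in the camera images.
- stone: Loose whetstone, 160 long (x) x 50 wide (y) x 28 thick (z), lower half terracotta, upper half white, about 0.45 kg. Origin: centre of its terracotta underside; z: normal of the white face. It starts on the rack, its x axis pointing up the slope (30 degrees above level), low end on a ledge; its long sides are free for fingers except the lowest 25 mm.
- rack: Fixed black drip rack, base 190 (x) x 100 (y), its two rails rise 30 degrees towards its +x; low end faces the robot roughly. Origin: on the counter under the middle of the stone; the rails' upper side is 85 mm above the origin there. Highest point of the rack 130 mm; a ledge 20 mm tall and two 9 mm side lugs hold the stone's low end.
- holder: Fixed aluminium stone holder, 120 (x) x 275 (y), 20 high to its bed. Origin: on the counter under the middle of the bed. The jaws face each other along y: sliding jaw at -y, sprung jaw at +y; the stone is to lie along x. A spring housing 28 mm above the bed stands behind the sprung jaw, from y = 106 to 141.
- holder_bed (a point): Middle of the holder's bed, on its black rubber surface 20 mm above the counter; axes as the holder's. The open jaw's face stands at y = -75 mm, the sprung jaw's face at y = +75 mm; both jaws rise 31 mm above the bed and are 70 mm wide in x.
- clamp_jaw (a joint): Travel of the sliding jaw in m towards +y of the holder: 0 fully open (face at y = -75 mm), at most 0.125. It needs about 11 N to slide, and stays where it is left. With the stone against the sprung jaw it touches the stone at 0.100.
- jaw_handle (a point): Grip point on the sliding jaw's red handle: an upright block 40 (x) x 16 (y) x 50 mm (z), its top 20 mm above this point and 100 mm above the counter; its middle is 22 mm behind the jaw's face. Axes as the holder's.
- sprung_jaw (a joint): How far the sprung jaw is pushed back, in m towards +y: 0 free, at most 0.020. Its spring pushes 0.7 N per mm. Its black pointer stands over the green band on the housing from 0.004 to 0.012.
- mug: Bystander: white mug, radius 38, 85 high, handle at its +y. Origin: centre of its underside.
- green_bottle: Bystander: green glass bottle, radius 32, 200 high. Origin: centre of its underside.
- jar: Bystander: glass jar with steel cap, radius 35, 90 high. Origin: centre of its underside.
- spoon: Bystander: wooden spoon lying flat, 220 long along its x axis. Origin: middle of its length, underside.
- knife: Bystander: kitchen knife lying flat, 310 long along its x axis, black handle to -x. Origin: middle of its length, underside.

How it is judged (in metres and radians):
On the way, in this order (a step that is already met when the one before it is completed fails the run):
1. The whetstone is held by the fingers, lifted clear of the rack (at least 20 mm above where it lay), the tool still leaning 20 to 45 degrees from vertical, square to the slope as it gripped it (contact force between the fingers and stone above 1 N and contact force between stone and rack below 0.05 N and distance of stone from where it was at the start of the episode above 0.02 m and height (world z) of stone above 0.105 m and angle between the grasp point's own z axis and vertical between 2.35 and 2.8 rad), for 0.2 s.
2. The stone lies flat on the bed between the open jaws, white side up, along the jaws within 7 degrees, within 25 mm of the middle lengthwise, let go, sprung jaw pushed under 2 mm (x of stone in the frame of holder_bed between -0.025 and 0.025 m and z of stone in the frame of holder_bed between -0.004 and 0.004 m and angle between stone's own z axis and vertical below 0.06 rad and angle between the x axis of stone and the x axis of holder, either way round below 0.12 rad and y of stone in the frame of holder_bed between -0.045 and 0.053 m and contact force between the fingers and stone below 0.1 N and value of joint sprung_jaw below 0.002 m and linear speed of stone below 0.02 m/s), for 0.3 s.
3. The sliding jaw has pressed the stone against the sprung jaw so that the sprung jaw stands 4 to 12 mm back (x of stone in the frame of holder_bed between -0.025 and 0.025 m and z of stone in the frame of holder_bed between -0.004 and 0.004 m and angle between stone's own z axis and vertical below 0.06 rad and angle between the x axis of stone and the x axis of holder, either way round below 0.12 rad and value of joint sprung_jaw between 0.004 and 0.012 m), for 0.2 s.
At the end, for the whole second after the job is handed in: The whetstone lies flat on the bed, terracotta side down, along the jaws within 7 degrees and within 25 mm of the bed's middle along its length, clamped between both jaws with the sprung jaw pushed back 4 to 12 mm (about 3 to 8 N), at rest, and the robot touches nothing (all of step 3 and y of stone in the frame of holder_bed above 0.045 m and value of joint clamp_jaw above 0.1 m and contact force between the arm and anything else below 0.1 N and linear speed of stone below 0.01 m/s).
It fails at once if The sprung jaw is rammed back more than 17 mm (value of joint sprung_jaw above 0.017 m).
It fails at once if The whetstone is dropped: it falls or flies free of the fingers faster than 0.5 m/s (a fall of about 12 mm) (contact force between the fingers and stone below 0.1 N and linear speed of stone above 0.5 m/s).
It fails at once if A bystander (mug, green bottle, jar, spoon, knife) is shifted by more than 30 mm (distance of any of mug, green_bottle, jar, spoon, knife from where it was at the start of the episode above 0.03 m).
It also fails if it takes over 64 s, if anything falls off the work surface, if the arm or the gripper's body presses on something with over 40 N, if the wrist force passes 120 N, or if a joint passes its speed limit or range.

## Working session

There is one attempt and no reset: what is moved stays moved. The work goes in short steps, Python scripts to look and compute and a tool call to move; the robot and the scene stay as the last step left them, time stands still between calls to the robot, and variables do not carry over. Pictures are saved under pics/ and viewed, at most 12 in all, crops included, and the job is handed in when it is done.

Besides the shell and the picture viewer there is one more tool, called after "Request:" as a command line: name --argument value ..., lists and objects as JSON in quotes. jog_arm: Moves the arm, as the interface text tells. Shifts and turns lie within -1 to 1; 1 stands for 1000 mm of shift or 90 degrees of turn. Its arguments: {"type":"object","properties":{"dp":{"type":"array"},"twist":{"type":"array"},"fingers":{"type":"array"},"squeeze":{"type":"number"}},"required":["dp","twist","fingers"]}

```bash
mkdir -p pics; python3 - <<'E'
from rig import state, imaging
import cv2, numpy as np
for n in ("scene","top"):
    p,d=imaging.snapshot(n); cv2.imwrite(f"pics/{n}0.png",p); np.save(f"{n}_d.npy",d)
    c=imaging.get_calibration(n); print(n,np.round(c["camera_matrix"],1).tolist(),np.round(c["R"],3).tolist(),np.round(c["t"]),(-c["R"].T@c["t"]).round())
s=state(); print(s)
E
```

```text
scene [[481.9, 0.0, 316.2], [0.0, 481.9, 196.8], [0.0, 0.0, 1.0]] [[0.844, 0.536, 0.004], [0.31, -0.482, -0.82], [-0.437, 0.694, -0.573]] [-503.  -95. 1547.] [1130. -849.  810.]
top [[416.7, 0.0, 310.9], [0.0, 416.7, 198.5], [0.0, 0.0, 1.0]] [[-0.019, -1.0, 0.013], [-0.989, 0.016, -0.146], [0.146, -0.016, -0.989]] [  15.  571. 1084.] [ 407.   22. 1155.]
{'time': 0.1, 'joints': array([ 1.26931145,  0.31166438,  0.01400608,  1.51288681, -0.00441354,
        1.31920783, -0.02722347]), 'joint_vel': array([ 0.00057236, -0.00085941, -0.00168771, -0.00308856, -0.00069451,
       -0.0012717 ,  0.00036146]), 'joint_efforts': array([ 1.09494689e-03, -3.80852723e+01,  1.46781374e-01, -2.31242019e+01,
        1.22345594e-02,  8.03776231e-03,  3.99962772e-06]), 'position': array([ 141.13066446, -530.93444568,  241.32344777]), 'eef_rot': array([-3.11303195e+00, -4.06707842e-01,  5.59429809e-04]), 'contact_force': array([ 0.13754504,  0.48430385, -0.16422995]), 'moment': array([-0.01750085, -0.00404666, -0.01865319]), 'grip_force': 0.0, 'grip_width': 85.32049811211132}
```

View pics/scene0.png

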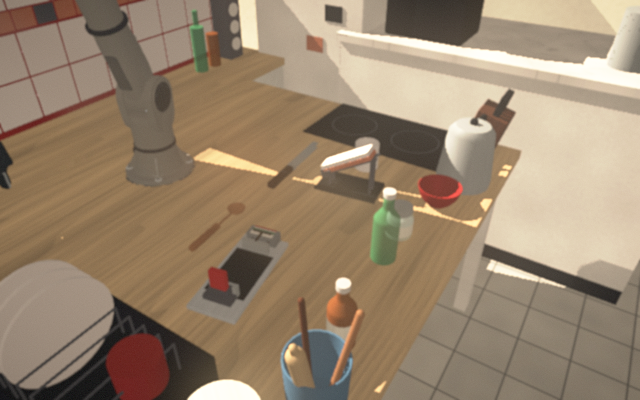

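View pics/top0.png

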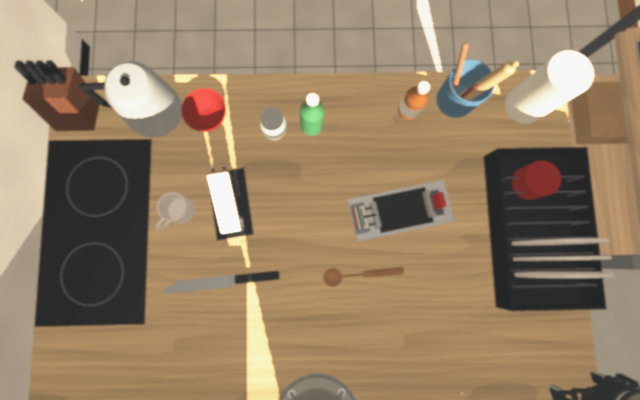

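The top view shows the stone at about (225,203) on the rack, and the holder at (400,210) with its red handle at (438,201). The mug is at (175,208), the knife at (222,282), the spoon at (363,273), the jar at (272,123) and the bottle at (312,115).

```bash
cat > h.py <<'E'
import numpy as np, cv2
from rig import state, imaging
def cloud(n,d):
    c=imaging.get_calibration(n); K=c["camera_matrix"]
    v,u=np.mgrid[:d.shape[0],:d.shape[1]]
    P=np.stack([(u-K[0,2])/K[0,0]*d,(v-K[1,2])/K[1,1]*d,d],-1)
    return (P-c["t"])@c["R"]
def ray(n,uv,z):
    c=imaging.get_calibration(n); K=c["camera_matrix"]
    uv=np.atleast_2d(np.float64(uv)); r=np.c_[uv,np.ones(len(uv))]@np.linalg.inv(K).T@c["R"]
    o=-c["R"].T@c["t"]; return o+r*((z-o[2])/r[:,2])[:,None]
def big(m):
    n,l,s,c=cv2.connectedComponentsWithStats(m.astype(np.uint8)); return l==1+np.argmax(s[1:,4])
E
python3 - <<'E'
from h import *
p=cv2.imread("pics/top0.png"); d=np.load("top_d.npy"); W=cloud("top",d)
hsv=cv2.cvtColor(p,cv2.COLOR_BGR2HSV)
print("counter z",np.median(W[300:360,300:420,2]),W[300:360,300:420,2].std())
m=np.zeros(d.shape,bool); m[150:250,195:250]=1
m=big(m&(W[...,2]>70)&(p.min(2)>190))
mi=cv2.erode(m.astype(np.uint8),np.ones((5,5)))>0
P=W[mi]; c0=P.mean(0); n=np.linalg.svd(P-c0,full_matrices=0)[2][2]; n*=np.sign(n[2])
print("stone n",n,"tilt",np.degrees(np.arccos(n[2])),"res",((P-c0)@n).std(),m.sum())
# cast outline onto plane
c=imaging.get_calibration("top"); K=c["camera_matrix"]; o=-c["R"].T@c["t"]
cn=max(cv2.findContours(m.astype(np.uint8),0,1)[0],key=len)[:,0].astype(float)
r=np.c_[cn,np.ones(len(cn))]@np.linalg.inv(K).T@c["R"]
X=o+r*(((c0-o)@n)/(r@n))[:,None]
e1=np.array([0,0,1.])-n*n[2]; e1/=np.linalg.norm(e1); e2=np.cross(n,e1)
R=cv2.minAreaRect(np.float32(np.c_[(X-c0)@e1,(X-c0)@e2])); print(R)
ctr=c0+R[0][0]*e1+R[0][1]*e2; print("white ctr",ctr,"upslope",e1)
print("under ctr",ctr-28*n)
# holder
hm=np.zeros(d.shape,bool); hm[165:250,335:465]=1
z=W[...,2]
hb=big(hm&(z>10)); cn=np.argwhere(hm&(z>14)&(z<26))[:,::-1]
q=W[hm&(z>14)&(z<26)]; print("bed z",np.median(q[:,2]),len(q))
R=cv2.minAreaRect(np.float32(q[:,:2])); print("holder rect",R)
red=big(hm&(hsv[...,1]>150)&((hsv[...,0]<8)|(hsv[...,0]>172)))
q=W[red]; print("red",q.min(0),q.max(0)); t=q[q[:,2]>94]; print(len(t),t.mean(0),cv2.minAreaRect(np.float32(t[:,:2])))
cv2.imwrite("pics/c1.png",cv2.resize(p[165:250,335:465],None,fx=6,fy=6,interpolation=cv2.INTER_CUBIC))
E
```

```text
counter z -0.06358897056075326 62.33236749019782
stone n [-0.22857075  0.96065506  0.1577887 ] tilt 80.92143204508213 res 11.737998965954903 1246
((7638.69921875, -923.2607421875), (821.2276611328125, 25022.751953125), 81.8102035522461)
white ctr [  -60.41084289 -1161.47081039  7664.46229752] upslope [ 0.03652341 -0.15350347  0.9874729 ]
under ctr [  -54.01086191 -1188.36915197  7660.0442138 ]
bed z 19.275456142754216 3154
holder rect ((538.938232421875, -241.50576782226562), (120.01102447509766, 275.7372131347656), 10.658717155456543)
red [ 535.20001686 -335.5778539    62.21125942] [ 571.40705643 -318.06128959  105.32865008]
80 [ 553.99000084 -327.08294753   99.8268612 ] ((553.9431762695312, -327.9804382324219), (36.51856994628906, 13.218585968017578), 10.533510208129883)
```

View pics/c1.png

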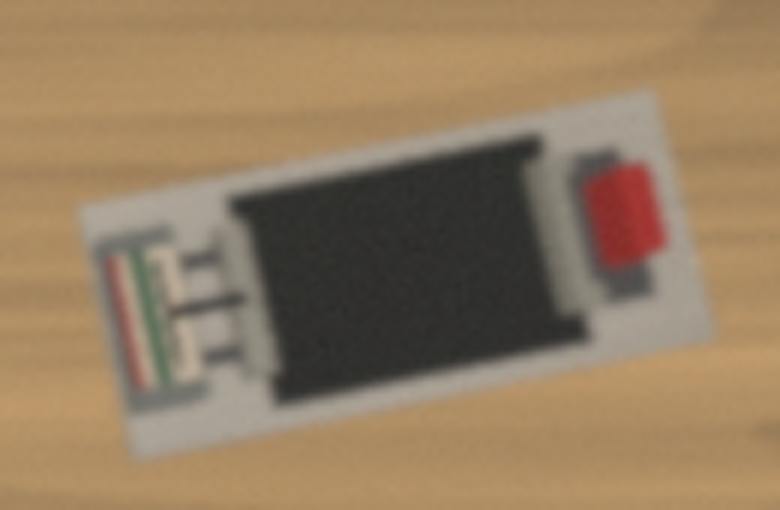

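The crop shows the bed between two grey jaws, with the sprung jaw and banded housing on the left and the red handle on the right. I'll measure the jaws and redo the stone with outliers removed.

```bash
python3 - <<'E'
from h import *
p=cv2.imread("pics/top0.png"); d=np.load("top_d.npy"); W=cloud("top",d); z=W[...,2]
hm=np.zeros(d.shape,bool); hm[165:250,335:465]=1
a=np.radians(10.66); xh=np.array([np.cos(a),np.sin(a)]); yh=np.array([-xh[1],xh[0]]); c=np.array([538.9,-241.5])
q=W[hm&(z>12)&(z<110)]; l=np.c_[(q[:,:2]-c)@xh,(q[:,:2]-c)@yh,q[:,2]]
ctr=l[abs(l[:,0])<25]
for y in range(-140,145,5):
    s=ctr[(ctr[:,1]>=y)&(ctr[:,1]<y+5),2]; print(y,len(s) and (round(np.median(s)),round(s.max())),end="; ")
g=p.astype(int); black=hm&(p.max(2)<75)
bb=big(black); X=ray("top",cv2.findContours(bb.astype(np.uint8),0,1)[0][0][:,0],20)[:,:2]-c
print("\nrubber",(X@xh).min(),(X@xh).max(),(X@yh).min(),(X@yh).max())
# stone
m=np.zeros(d.shape,bool); m[150:250,195:250]=1
m&=(z>70)&(z<180)&(p.min(2)>150); m=big(m); mi=cv2.erode(m.astype(np.uint8),np.ones((3,3)))>0
P=W[mi]; 
for _ in range(6):
    c0=np.median(P,0) if _==0 else P.mean(0); n=np.linalg.svd(P-c0,full_matrices=0)[2][2]; n*=np.sign(n[2]); r=(P-c0)@n; P=P[abs(r)<max(4,2*r.std())]
print("stone n",n,"tilt",np.degrees(np.arccos(n[2])),r.std(),len(P),m.sum())
C=imaging.get_calibration("top"); K=C["camera_matrix"]; o=-C["R"].T@C["t"]
cn=max(cv2.findContours(m.astype(np.uint8),0,1)[0],key=len)[:,0].astype(float)
r=np.c_[cn,np.ones(len(cn))]@np.linalg.inv(K).T@C["R"]
X=o+r*(((c0-o)@n)/(r@n))[:,None]
e1=np.array([0,0,1.])-n*n[2]; e1/=np.linalg.norm(e1); e2=np.cross(n,e1)
R=cv2.minAreaRect(np.float32(np.c_[(X-c0)@e1,(X-c0)@e2])); print(R)
ctr=c0+R[0][0]*e1+R[0][1]*e2; print("white ctr",ctr,"upslope",e1,np.degrees(np.arctan2(e1[1],e1[0])),"under",ctr-28*n)
s=p[150:250,180:280]; cv2.imwrite("pics/c2.png",cv2.resize(s,None,fx=6,fy=6,interpolation=cv2.INTER_CUBIC))
E
```

```text
-140 (16, 20); -135 (18, 23); -130 (18, 22); -125 (18, 19); -120 (19, 21); -115 0; -110 (32, 33); -105 (33, 34); -100 (99, 102); -95 (100, 103); -90 (99, 103); -85 (77, 105); -80 (51, 54); -75 (51, 56); -70 (34, 56); -65 (20, 23); -60 (20, 25); -55 (19, 24); -50 (20, 26); -45 (20, 25); -40 (20, 27); -35 (21, 24); -30 (20, 24); -25 (20, 24); -20 (20, 24); -15 (20, 24); -10 (20, 26); -5 (20, 24); 0 (20, 25); 5 (20, 24); 10 (19, 24); 15 (21, 25); 20 (20, 24); 25 (20, 25); 30 (20, 25); 35 (20, 24); 40 (20, 26); 45 (19, 25); 50 (20, 24); 55 (20, 23); 60 (20, 25); 65 (47, 47); 70 (51, 55); 75 (52, 55); 80 (38, 59); 85 (21, 54); 90 (21, 56); 95 (37, 56); 100 (49, 56); 105 (50, 55); 110 (52, 57); 115 (49, 54); 120 (48, 53); 125 (49, 54); 130 (49, 55); 135 (21, 49); 140 0; 
rubber -47.14710607282825 46.8108866378378 -77.6857185022893 65.17898037888611
stone n [-0.49416408 -0.06571862  0.86688115] tilt 29.90179321987737 1.605494170073464 948 1249
((-8.150177001953125, -0.3973884582519531), (162.3684539794922, 54.1427116394043), 0.30362561345100403)
white ctr [554.35700017 225.50970112 109.62288249] upslope [0.85931544 0.1142799  0.49851487] 7.575284332750594 under [568.19359448 227.34982237  85.35021037]
```

View pics/c2.png

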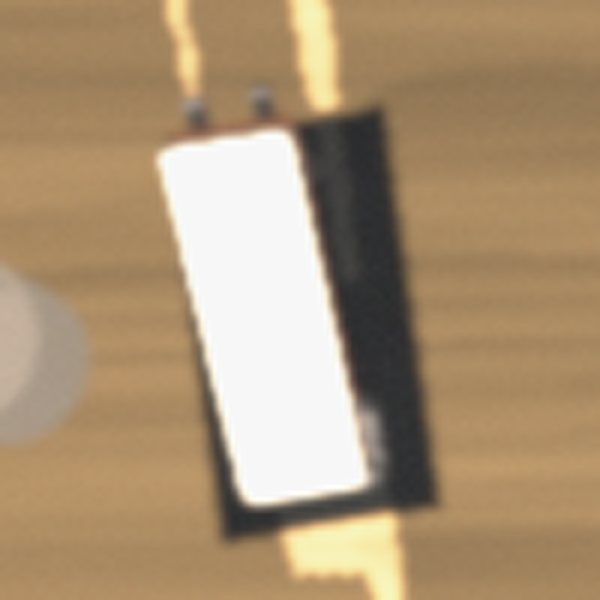

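```bash
cat >> h.py <<'E'
from scipy.spatial.transform import Rotation as Ro
def frame(x,z):
    z=np.array(z,float)/np.linalg.norm(z); x=np.array(x,float); x-=z*(x@z); x/=np.linalg.norm(x)
    return np.c_[x,np.cross(z,x),z]
def go(p,R):
    s=state(); T=Ro.from_rotvec(s["eef_rot"]).as_matrix()
    print("t",round(s["time"],2),"at",s["position"].round(1),"F",s["contact_force"].round(1),"dp",(T.T@(np.array(p)-s["position"])/1000).round(4).tolist(),"twist",(Ro.from_matrix(T.T@R).as_rotvec()/(np.pi/2)).round(4).tolist(),"j",s["joints"].round(2),"grip",round(s["grip_width"],1),round(s["grip_force"],1))
A=np.radians(7.7); T30=np.radians(30)
UP=np.array([np.cos(A)*np.cos(T30),np.sin(A)*np.cos(T30),np.sin(T30)])
N=np.array([-np.cos(A)*np.sin(T30),-np.sin(A)*np.sin(T30),np.cos(T30)])
UNDER=np.array([568.2,227.3,85.3]); RG=frame(UP,-N); GRASP=UNDER+11*N
AH=np.radians(10.66); XH=np.array([np.cos(AH),np.sin(AH),0]); YH=np.array([-XH[1],XH[0],0])
BED=np.array([540.1,-247.9,20.]); RH=frame(XH,[0,0,-1])
E
python3 - <<'E'
from h import *
d=np.load("top_d.npy");W=cloud("top",d)
for n,u,v in(("mug",175,208),("jar",272,120),("bottle",312,115),("knife tip",168,290),("knife h",278,276),("spoon",363,273)): print(n,W[v,u].round(),ray("top",(u,v),30).round())
print("grasp",GRASP)
go([520,-100,300],frame([np.cos(A),np.sin(A),0],[0,0,-1]))
E
```

```text
mug [556. 381.   6.] [[553. 373.  30.]]
jar [776. 105.  91.] [[797. 109.  30.]]
bottle [772.  -1. 138.] [[810.  -3.  30.]]
knife tip [335. 391.  10.] [[336. 385.  30.]]
knife h [366.  96.  18.] [[367.  96.  30.]]
spoon [ 370. -132.   18.] [[ 370. -131.   30.]]
grasp [562.7495924  226.56307598  94.82627944]
t 0.1 at [ 141.1 -530.9  241.3] F [ 0.1  0.5 -0.2] dp [0.4769, -0.3193, -0.058] twist [-0.0014, 0.0001, 0.0799] j [ 1.27  0.31  0.01  1.51 -0.    1.32 -0.03] grip 85.3 0.0
```

Request:
jog_arm --dp '[[0.06,-0.04,-0.058],[0.2,-0.13,-0.058],[0.3,-0.2,-0.058],[0.477,-0.319,-0.058],[0.477,-0.319,-0.058],[0.477,-0.319,-0.058],[0.477,-0.319,-0.058],[0.477,-0.319,-0.058],[0.477,-0.319,-0.058],[0.477,-0.319,-0.058],[0.477,-0.319,-0.058],[0.477,-0.319,-0.058]]' --twist '[[0,0,0],[0,0,0.04],[0,0,0.08],[0,0,0.08],[0,0,0.08],[0,0,0.08],[0,0,0.08],[0,0,0.08],[0,0,0.08],[0,0,0.08],[0,0,0.08],[0,0,0.08]]' --fingers '[85,85,85,85,85,85,85,85,85,85,85,85]' --squeeze 40

```text
time: 1.6
position: [519.5, -102.2, 299.8]
eef_rot: [3.134, 0.208, -0.003]
contact_force: [-0.1, -0.0, -0.3]
grip_width: 85.3
grip_force: 0.0
```

```bash
python3 -c "
from h import *
go(GRASP+90*N,RG)"
```

```text
t 1.6 at [ 519.5 -102.2  299.8] F [-0.1 -0.  -0.3] dp [0.0415, -0.3202, 0.1267] twist [0.0009, 0.3345, -0.0011] j [ 0.47  0.27 -0.41  1.44  0.11  1.45 -1.37] grip 85.3 0.0
```

Request:
jog_arm --dp '[[0.0415,-0.32,0.05],[0.0415,-0.32,0.08],[0.0415,-0.32,0.1],[0.0415,-0.32,0.127],[0.0415,-0.32,0.127],[0.0415,-0.32,0.127],[0.0415,-0.32,0.127],[0.0415,-0.32,0.127],[0.0415,-0.32,0.127],[0.0415,-0.32,0.127],[0.0415,-0.32,0.127],[0.0415,-0.32,0.127]]' --twist '[[0,0.1,0],[0,0.2,0],[0,0.334,0],[0,0.334,0],[0,0.334,0],[0,0.334,0],[0,0.334,0],[0,0.334,0],[0,0.334,0],[0,0.334,0],[0,0.334,0],[0,0.334,0]]' --fingers '[85,85,85,85,85,85,85,85,85,85,85,85]'

```text
time: 3.1
position: [518.9, 221.4, 173.6]
eef_rot: [-2.995, -0.2, -0.805]
contact_force: [-0.6, 0.6, -0.1]
grip_width: 84.8
grip_force: 0.0
```

```bash
python3 - <<'E'
from h import *
go(GRASP+90*N,RG); go(GRASP,RG)
p,_=imaging.snapshot("scene"); p2,_=imaging.snapshot("top")
cv2.imwrite("pics/pre.png",np.hstack([cv2.resize(p[60:240,250:450],(400,360)),cv2.resize(p2[110:290,140:340],(400,360))]))
E
```

```text
t 3.1 at [518.9 221.4 173.6] F [-0.6  0.6 -0.1] dp [-0.0012, 0.0008, 0.0003] twist [0.0005, -0.001, -0.0006] j [ 0.1   0.17 -0.73  2.05  0.65  0.58 -2.52] grip 84.8 0.0
t 3.1 at [518.9 221.4 173.6] F [-0.6  0.6 -0.1] dp [-0.0013, 0.0007, 0.0903] twist [0.0005, -0.001, -0.0006] j [ 0.1   0.17 -0.73  2.05  0.65  0.58 -2.52] grip 84.8 0.0
```

View pics/pre.png

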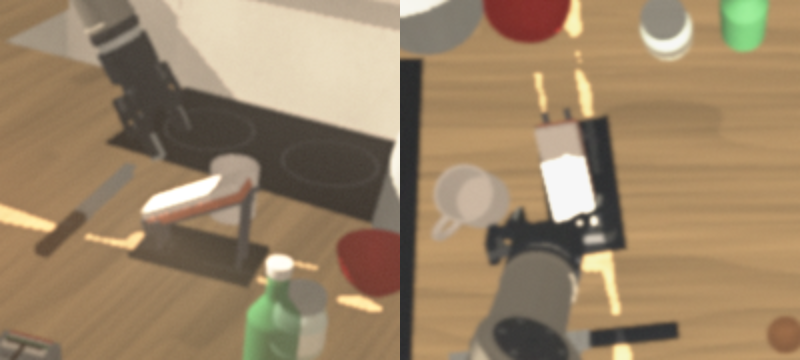

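The gripper stands square to the slope above the stone, with clear margins on both sides. Descending.

Request:
jog_arm --dp '[[-0.001,0.001,0.025],[-0.001,0.001,0.045],[-0.001,0.001,0.06],[-0.001,0.001,0.07],[-0.001,0.001,0.08],[-0.001,0.001,0.085],[-0.001,0.001,0.09],[-0.001,0.001,0.09],[-0.001,0.001,0.09]]' --twist '[[0,0,0],[0,0,0],[0,0,0],[0,0,0],[0,0,0],[0,0,0],[0,0,0],[0,0,0],[0,0,0]]' --fingers '[85,85,85,85,85,85,85,85,85]'

```text
time: 4.32
position: [562.6, 227.1, 95.2]
eef_rot: [-2.994, -0.201, -0.805]
contact_force: [0.2, -0.2, 0.2]
grip_width: 85.2
grip_force: 0.0
```

```bash
python3 - <<'E'
from h import *
go(GRASP,RG)
p,_=imaging.snapshot("scene"); p2,_=imaging.snapshot("top")
cv2.imwrite("pics/gr.png",np.hstack([cv2.resize(p[100:220,290:420],(433,400),interpolation=2),cv2.resize(p2[150:250,170:260],(360,400),interpolation=2)]))
E
```

```text
t 4.33 at [562.6 227.1  95.2] F [ 0.2 -0.2  0.2] dp [-0.0002, 0.0005, 0.0003] twist [-0.0001, -0.001, -0.0001] j [-0.05  0.37 -0.57  2.04  0.99  0.48 -2.8 ] grip 85.2 0.0
```

View pics/gr.png

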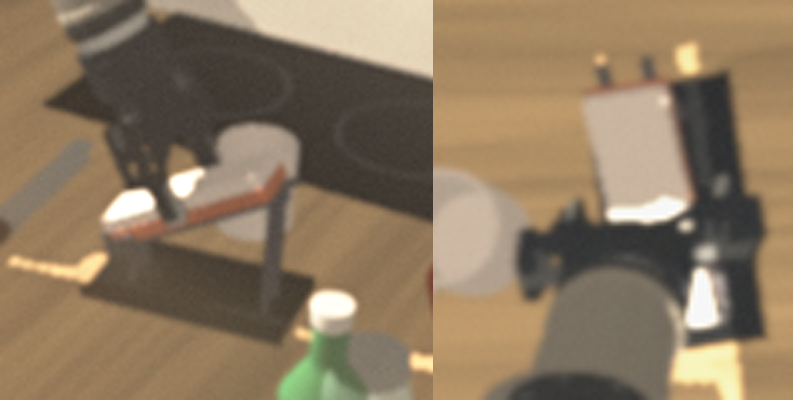

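The fingers straddle the stone. Closing.

Request:
jog_arm --dp '[[0,0,0],[0,0,0],[0,0,0],[0,0,0],[0,0,0],[0,0,0],[0,0,0],[0,0,0]]' --twist '[[0,0,0],[0,0,0],[0,0,0],[0,0,0],[0,0,0],[0,0,0],[0,0,0],[0,0,0]]' --fingers '[70,58,50,44,44,44,44,44]' --squeeze 60

```text
time: 5.42
position: [562.4, 227.5, 95.4]
eef_rot: [-2.993, -0.203, -0.805]
contact_force: [-3.5, -0.7, 4.7]
grip_width: 49.2
grip_force: 62.3
```

```bash
python3 -c "
from h import *
go(GRASP+[0,0,70],RG)"
```

```text
t 5.42 at [562.4 227.5  95.4] F [-3.5 -0.7  4.7] dp [0.035, 0.001, -0.06] twist [-0.0004, -0.0011, 0.0004] j [-0.05  0.37 -0.57  2.04  0.99  0.48 -2.8 ] grip 49.2 62.3
```

Request:
jog_arm --dp '[[0.005,0,-0.0087],[0.01,0,-0.0174],[0.02,0,-0.0346],[0.03,0,-0.052],[0.04,0,-0.0693],[0.04,0,-0.0693],[0.04,0,-0.0693],[0.04,0,-0.0693],[0.04,0,-0.0693]]' --twist '[[0,0,0],[0,0,0],[0,0,0],[0,0,0],[0,0,0],[0,0,0],[0,0,0],[0,0,0],[0,0,0]]' --fingers '[44,44,44,44,44,44,44,44,44]'

```text
time: 6.55
position: [561.9, 226.6, 173.7]
eef_rot: [-2.996, -0.202, -0.801]
contact_force: [0.6, 0.1, -5.1]
grip_width: 49.1
grip_force: 63.7
```

```bash
python3 - <<'E'
from h import *
go([520,-100,230],RH)
p,_=imaging.snapshot("scene"); p2,_=imaging.snapshot("top")
cv2.imwrite("pics/lift.png",np.hstack([cv2.resize(p[70:220,290:420],(347,400),interpolation=2),cv2.resize(p2[150:250,170:260],(360,400),interpolation=2)]))
E
```

```text
t 6.55 at [561.9 226.6 173.7] F [ 0.6  0.1 -5.1] dp [-0.0458, 0.3181, -0.0912] twist [0.0089, -0.3326, -0.0322] j [ 0.1   0.26 -0.72  1.95  0.71  0.61 -2.51] grip 49.1 63.7
```

View pics/lift.png

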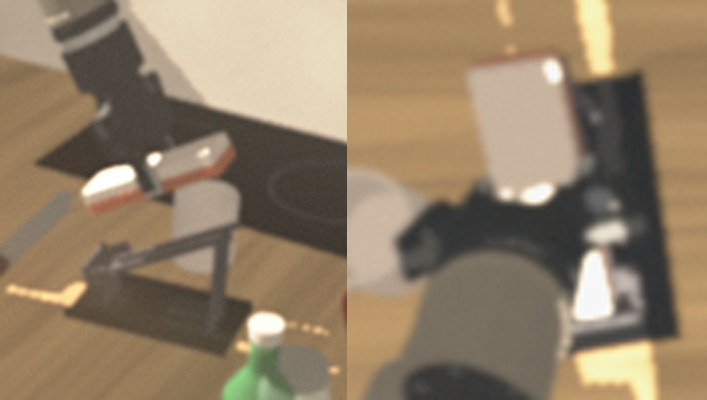

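The stone is lifted clear and gripped near its middle. Moving towards the holder and levelling.

Request:
jog_arm --dp '[[0.0,0,-0.04],[-0.0,0.05,-0.06],[-0.02,0.12,-0.09],[-0.046,0.2,-0.091],[-0.046,0.26,-0.091],[-0.046,0.318,-0.091],[-0.046,0.318,-0.091],[-0.046,0.318,-0.091],[-0.046,0.318,-0.091],[-0.046,0.318,-0.091],[-0.046,0.318,-0.091]]' --twist '[[0,0,0],[0,-0.05,0],[0,-0.1,0],[0,-0.2,-0.02],[0.009,-0.333,-0.032],[0.009,-0.333,-0.032],[0.009,-0.333,-0.032],[0.009,-0.333,-0.032],[0.009,-0.333,-0.032],[0.009,-0.333,-0.032],[0.009,-0.333,-0.032]]' --fingers '[44,44,44,44,44,44,44,44,44,44,44]'

```text
time: 8.02
position: [520.5, -98.3, 230.9]
eef_rot: [-3.127, -0.295, -0.003]
contact_force: [-1.1, 0.7, -4.0]
grip_width: 49.0
grip_force: 65.4
```

```bash
python3 -c "
from h import *
go(BED+5*YH+[0,0,11+70],RH)"
```

```text
t 8.03 at [520.5 -98.3 230.9] F [-1.1  0.7 -4. ] dp [-0.009, 0.1456, 0.1299] twist [-0.0001, -0.0013, 0.0015] j [ 0.68  0.35 -0.69  1.57  0.23  1.3  -1.43] grip 49.0 65.4
```

Request:
jog_arm --dp '[[-0.009,0.05,0.02],[-0.009,0.1,0.04],[-0.009,0.146,0.07],[-0.009,0.146,0.1],[-0.009,0.146,0.13],[-0.009,0.146,0.13],[-0.009,0.146,0.13],[-0.009,0.146,0.13]]' --twist '[[0,0,0],[0,0,0],[0,0,0],[0,0,0],[0,0,0],[0,0,0],[0,0,0],[0,0,0]]' --fingers '[44,44,44,44,44,44,44,44]'

```text
time: 9.02
position: [540.3, -244.9, 102.6]
eef_rot: [3.127, 0.292, 0.008]
contact_force: [0.6, -0.0, -4.0]
grip_width: 48.8
grip_force: 65.4
```

```bash
python3 - <<'E'
from h import *
go(BED+5*YH+[0,0,11+70],RH)
P=[]
p,d=imaging.snapshot("scene"); p2,d2=imaging.snapshot("top")
for n,dd in(("scene",d),("top",d2)):
    W=cloud(n,dd); l=np.stack([(W-BED)@XH,(W-BED)@YH,W[...,2]-20],-1)
    q=l[(abs(l[...,0])<110)&(l[...,1]>-30)&(l[...,1]<40)&(l[...,2]>60)&(l[...,2]<105)&(dd>0)]
    print(n,len(q),np.percentile(q,[1,50,99],axis=0).round(1).tolist())
    t=q[abs(q[:,0])>30]
    for s in(-1,1):
        e=t[t[:,0]*s>0]; 
        if len(e): print(s,len(e),e.min(0).round(1),e.max(0).round(1),"top z",np.percentile(e[:,2],80).round(1))
cv2.imwrite("pics/pl.png",np.hstack([cv2.resize(p[160:330,170:320],(353,400),interpolation=2),cv2.resize(p2[150:260,330:470],(509,400),interpolation=2)])[:,:800])
E
```

```text
t 9.03 at [ 540.3 -244.9  102.6] F [ 0.6 -0.  -4. ] dp [-0.0007, -0.0021, 0.0016] twist [0.0011, -0.003, 0.0001] j [ 0.8   0.58 -0.59  1.57  0.35  1.1  -1.26] grip 48.8 65.4
scene 1299 [[-78.4, -27.7, 73.5], [27.5, -12.6, 99.6], [80.4, 28.3, 104.3]]
-1 311 [-81.7 -24.2  70.4] [-30.9  28.3 104. ] top z 100.9
1 624 [ 30.1 -24.   72.3] [ 81.   30.4 104.8] top z 101.7
top 952 [[-79.8, -20.5, 75.4], [-27.3, 11.0, 99.3], [77.6, 29.4, 103.9]]
-1 455 [-81.  -21.8  71.5] [-30.2  29.7 104.7] top z 101.0
1 349 [ 30.2 -21.4  71. ] [ 78.9  29.8 104.7] top z 101.3
```

View pics/pl.png

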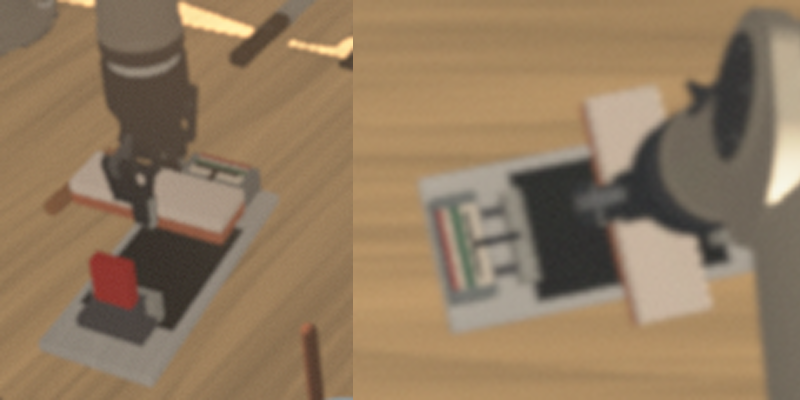

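The stone is level and centred above the bed: x from -80 to +80 and y from -22 to +29. Lowering.

Request:
jog_arm --dp '[[0,-0.002,0.015],[0,-0.002,0.03],[0,-0.002,0.045],[0,-0.002,0.055],[0,-0.002,0.062],[0,-0.002,0.066],[0,-0.002,0.068],[0,-0.002,0.068],[0,-0.002,0.068],[0,-0.002,0.068]]' --twist '[[0,0,0],[0,-0.002,0],[0,-0.002,0],[0,-0.002,0],[0,-0.002,0],[0,-0.002,0],[0,-0.002,0],[0,-0.002,0],[0,-0.002,0],[0,-0.002,0]]' --fingers '[44,44,44,44,44,44,44,44,44,44]'

```text
time: 10.38
position: [538.7, -242.8, 32.9]
eef_rot: [-3.128, -0.291, 0.002]
contact_force: [1.1, -0.1, -4.7]
grip_width: 49.1
grip_force: 65.6
```

Request:
jog_arm --dp '[[0,0,0.001],[0,0,0.002],[0,0,0.003],[0,0,0.003],[0,0,0.003]]' --twist '[[0,0,0],[0,0,0],[0,0,0],[0,0,0],[0,0,0]]' --fingers '[44,44,44,44,44]'

```text
time: 11.0
position: [538.4, -242.7, 30.7]
eef_rot: [3.128, 0.291, -0.003]
contact_force: [-4.7, 2.0, 5.3]
grip_width: 48.8
grip_force: 66.7
```

The stone is on the bed: the force changed by about 10 N. Releasing and retreating upward.

Request:
jog_arm --dp '[[0,0,-0.001],[0,0,-0.001],[0,0,-0.001],[0,0,-0.001],[0,0,-0.001],[0,0,-0.03],[0,0,-0.07],[0,0,-0.12],[0,0,-0.15],[0,0,-0.15],[0,0,-0.15]]' --twist '[[0,0,0],[0,0,0],[0,0,0],[0,0,0],[0,0,0],[0,0,0],[0,0,0],[0,0,0],[0,0,0],[0,0,0],[0,0,0]]' --fingers '[54,60,64,66,66,66,66,66,66,66,66]'

```text
time: 12.38
position: [538.0, -242.7, 178.5]
eef_rot: [-3.127, -0.291, 0.005]
contact_force: [0.7, 0.8, -0.2]
grip_width: 66.4
grip_force: 0.0
```

```bash
python3 - <<'E'
from h import *
go(BED,RH)
p,d=imaging.snapshot("scene"); p2,d2=imaging.snapshot("top")
for n,dd,pp in(("scene",d,p),("top",d2,p2)):
    W=cloud(n,dd); l=np.stack([(W-BED)@XH,(W-BED)@YH,W[...,2]-20],-1)
    m=(abs(l[...,0])<100)&(l[...,1]>-55)&(l[...,1]<60)&(l[...,2]>22)&(l[...,2]<36)&(dd>0)
    m=big(m); q=l[m]
    print(n,len(q),q.min(0).round(1),q.max(0).round(1),"top",np.median(q[:,2]).round(1),"rect",cv2.minAreaRect(np.float32(q[:,:2])))
    hs=cv2.cvtColor(pp,cv2.COLOR_BGR2HSV)
    r=(hs[...,1]>140)&((hs[...,0]<8)|(hs[...,0]>172))&(abs(l[...,0])<40)&(l[...,1]<-40)&(l[...,1]>-130)&(l[...,2]>20)&(l[...,2]<90)
    q=l[r]; print("handle",len(q),np.percentile(q,[2,50,98],axis=0).round(1).tolist())
cv2.imwrite("pics/rel.png",np.hstack([cv2.resize(p[160:330,170:320],(353,400),interpolation=2),cv2.resize(p2[150:260,330:450],(436,400),interpolation=2)]))
E
```

```text
t 12.38 at [ 538.  -242.7  178.5] F [ 0.7  0.8 -0.2] dp [0.0017, 0.0057, 0.1585] twist [-0.0008, 0.0021, -0.0002] j [ 0.81  0.51 -0.61  1.48  0.3   1.26 -1.22] grip 66.4 0.0
scene 1152 [-82.7 -22.9  22. ] [79.4 32.5 33.3] top 28.9 rect ((-1.6924591064453125, 5.1583251953125), (162.06398010253906, 54.6236457824707), 0.5875188112258911)
handle 356 [[-16.9, -93.6, 34.0], [5.2, -90.7, 63.2], [21.5, -80.8, 82.7]]
top 889 [-82.  -19.5  22. ] [77.9 32.3 34.9] top 28.0 rect ((-2.0228118896484375, 6.394805908203125), (159.9391326904297, 51.62604904174805), 0.08318199962377548)Traceback (most recent call last):
  File "<stdin>", line 11, in <module>
    return _quantile_unchecked(
        a, q, axis, out, overwrite_input, method, keepdims, weights)
    return _ureduce(a,
                    func=_quantile_ureduce_func,
    ...<5 lines>...
                    overwrite_input=overwrite_input,
                    method=method)
    r = func(a, **kwargs)
    result = _quantile(arr,
                       quantiles=q,
    ...<2 lines>...
                       out=out,
                       weights=wgt)
    slices_having_nans = np.isnan(arr[-1, ...])
                                  ~~~^^^^^^^^^
IndexError: index -1 is out of bounds for axis 0 with size 0
```

The stone lies at x -1.8, y +6 and level. Next I'll grip the red handle, whose centre is at y of about -85, from above.

Request:
jog_arm --dp '[[0.002,0.04,0],[0.002,0.091,0],[0.002,0.091,0],[0.002,0.091,0.03],[0.002,0.091,0.05],[0.002,0.091,0.07],[0.002,0.091,0.085],[0.002,0.091,0.098],[0.002,0.091,0.098],[0.002,0.091,0.098]]' --twist '[[0,0.002,0],[0,0.002,0],[0,0.002,0],[0,0.002,0],[0,0.002,0],[0,0.002,0],[0,0.002,0],[0,0.002,0],[0,0.002,0],[0,0.002,0]]' --fingers '[60,60,60,60,60,60,60,60,60,60]' --squeeze 40

```text
time: 13.72
position: [557.9, -331.9, 82.2]
eef_rot: [-3.128, -0.291, -0.004]
contact_force: [0.7, -0.3, -0.1]
grip_width: 60.1
grip_force: 0.0
```

Request:
jog_arm --dp '[[0,0,0],[0,0,0],[0,0,0],[0,0,0],[0,0,0],[0,0,0],[0,0,0],[0,0,0]]' --twist '[[0,0,0],[0,0,0],[0,0,0],[0,0,0],[0,0,0],[0,0,0],[0,0,0],[0,0,0]]' --fingers '[45,35,25,18,12,10,10,10]' --squeeze 40

```text
time: 14.72
position: [557.3, -330.2, 81.7]
eef_rot: [-3.125, -0.293, -0.001]
contact_force: [-2.0, 5.0, 3.5]
grip_width: 15.7
grip_force: 41.0
```

```bash
cat >> h.py <<'E'
def tgt(y):
    s=state(); print("local",[((s["position"]-BED)@v).round(1) for v in(XH,YH)],"F along y",(s["contact_force"]@YH).round(1)); go(BED+y*YH+[0,0,60],RH)
E
python3 - <<'E'
from h import *
tgt(-20)
E
```

```text
local [np.float64(1.7), np.float64(-84.1)] F along y 5.3
t 14.72 at [ 557.3 -330.2   81.7] F [-2.   5.   3.5] dp [-0.0016, -0.0641, 0.0019] twist [-0.0016, -0.0007, 0.0005] j [ 0.85  0.7  -0.55  1.41  0.38  1.14 -1.14] grip 15.7 41.0
```

Request:
jog_arm --dp '[[0,-0.008,0],[0,-0.016,0],[0,-0.024,0],[0,-0.032,0],[0,-0.038,0],[0,-0.042,0],[0,-0.046,0],[0,-0.05,0],[0,-0.054,0],[0,-0.058,0],[0,-0.062,0],[0,-0.062,0]]' --twist '[[0,0,0],[0,0,0],[0,0,0],[0,0,0],[0,0,0],[0,0,0],[0,0,0],[0,0,0],[0,0,0],[0,0,0],[0,0,0],[0,0,0]]' --fingers '[10,10,10,10,10,10,10,10,10,10,10,10]'

```text
time: 16.23
position: [547.8, -279.8, 81.8]
eef_rot: [3.117, 0.283, 0.012]
contact_force: [5.6, -11.2, -3.8]
grip_width: 15.9
grip_force: 41.4
```

```bash
python3 - <<'E'
from h import *
tgt(3)
p,d=imaging.snapshot("scene"); p2,d2=imaging.snapshot("top")
cv2.imwrite("pics/push.png",np.hstack([cv2.resize(p[160:330,170:320],(353,400),interpolation=2),cv2.resize(p2[150:260,330:450],(436,400),interpolation=2)]))
E
```

```text
local [np.float64(1.7), np.float64(-32.8)] F along y -12.0
t 16.23 at [ 547.8 -279.8   81.8] F [  5.6 -11.2  -3.8] dp [-0.0018, -0.0358, 0.0014] twist [0.008, -0.0041, -0.0032] j [ 0.81  0.63 -0.56  1.53  0.37  1.07 -1.23] grip 15.9 41.4
```

View pics/push.png

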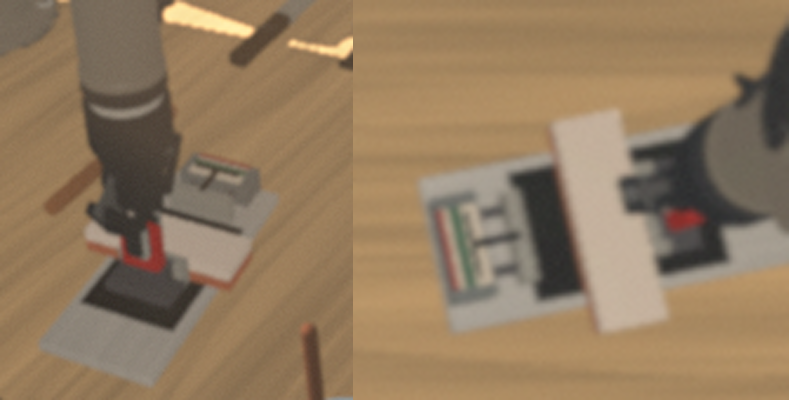

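The jaw now pushes the stone, with the arm lagging about 10 mm under 12 N. Continuing to contact with the sprung jaw.

Request:
jog_arm --dp '[[0,-0.004,0],[0,-0.008,0],[0,-0.012,0],[0,-0.016,0],[0,-0.02,0],[0,-0.024,0],[0,-0.027,0],[0,-0.03,0],[0,-0.033,0],[0,-0.033,0]]' --twist '[[0,0,0],[0,0,0],[0,0,0],[0,0,0],[0,0,0],[0,0,0],[0,0,0],[0,0,0],[0,0,0],[0,0,0]]' --fingers '[10,10,10,10,10,10,10,10,10,10]'

```text
time: 17.58
position: [541.7, -247.7, 81.8]
eef_rot: [3.117, 0.282, 0.011]
contact_force: [5.7, -11.2, -4.5]
grip_width: 15.3
grip_force: 41.5
```

```bash
cat >> h.py <<'E'
def meas():
    tgt(11)
    p2,d=imaging.snapshot("top"); W=cloud("top",d); l=np.stack([(W-BED)@XH,(W-BED)@YH,W[...,2]-20],-1)
    ok=(d>0)&(abs(l[...,0])<28)&(l[...,1]>60)&(l[...,1]<106)&(l[...,2]>27)
    # jaw tops: rows of local x, report y-extent of the sprung jaw (thickness band) outside the stone's white
    y=l[ok][:,1]; print("hist",np.histogram(y,np.arange(60,108,2))[0])
    m=(d>0)&(l[...,2]>22)&(l[...,2]<34)&(abs(l[...,0])<90)&(abs(l[...,0])>42)&(l[...,1]>-60)&(l[...,1]<100); q=l[m]
    print("stone y",np.percentile(q[:,1],[1,50,99]).round(1),"x",q[:,0].min().round(),q[:,0].max().round())
    return p2
E
python3 -c "
from h import *
meas()"
```

```text
local [np.float64(1.6), np.float64(-0.1)] F along y -12.0
t 17.57 at [ 541.7 -247.7   81.8] F [  5.7 -11.2  -4.5] dp [-0.0017, -0.0111, 0.0016] twist [0.0079, -0.0039, -0.0034] j [ 0.79  0.6  -0.57  1.59  0.37  1.05 -1.28] grip 15.3 41.5
hist [21 18 18 10  9  7  6  0 10 18 14 17 13 15  5  0  2  2  2  1  2  2  1]
stone y [23.2 48.3 72.6] x -82.0 78.0
```

Request:
jog_arm --dp '[[0,-0.002,0],[0,-0.004,0],[0,-0.006,0],[0,-0.008,0],[0,-0.009,0],[0,-0.009,0]]' --twist '[[0,0,0],[0,0,0],[0,0,0],[0,0,0],[0,0,0],[0,0,0]]' --fingers '[10,10,10,10,10,10]'

```text
time: 18.38
position: [540.4, -240.6, 81.8]
eef_rot: [3.115, 0.28, 0.013]
contact_force: [5.9, -14.3, -6.4]
grip_width: 15.1
grip_force: 42.6
```

```bash
python3 -c "
from h import *
meas()"
```

```text
local [np.float64(1.6), np.float64(7.1)] F along y -15.2
t 18.38 at [ 540.4 -240.6   81.8] F [  5.9 -14.3  -6.4] dp [-0.0017, -0.0039, 0.0017] twist [0.0093, -0.0044, -0.0041] j [ 0.78  0.59 -0.57  1.61  0.37  1.04 -1.29] grip 15.1 42.6
hist [124 128  35  22  29  21  17   7  11  11  17  15  15  15  15  17   4   2
   2   1   2   2   2]
stone y [30.1 55.3 79.8] x -82.0 78.0
```

Request:
jog_arm --dp '[[0,-0.002,0],[0,-0.004,0],[0,-0.0055,0],[0,-0.0055,0],[0,-0.0055,0]]' --twist '[[0,0,0],[0,0,0],[0,0,0],[0,0,0],[0,0,0]]' --fingers '[10,10,10,10,10]'

```text
time: 19.05
position: [539.7, -236.8, 81.8]
eef_rot: [3.113, 0.279, 0.014]
contact_force: [7.4, -15.8, -7.4]
grip_width: 15.2
grip_force: 43.8
```

```bash
python3 -c "
from h import *
p=meas()
cv2.imwrite('pics/band.png',cv2.resize(p[180:240,345:405],(600,600),interpolation=2))"
```

```text
local [np.float64(1.7), np.float64(11.0)] F along y -16.9
t 19.05 at [ 539.7 -236.8   81.8] F [  7.4 -15.8  -7.4] dp [-0.0017, -0.0, 0.0018] twist [0.0106, -0.0047, -0.0047] j [ 0.78  0.58 -0.57  1.61  0.37  1.04 -1.3 ] grip 15.2 43.8
hist [108 112 113 134  54  25  17  16  18   8   8  10  13  15  17  13  15  20
   3   2   1   2   2]
stone y [34.  59.1 83.7] x -82.0 78.0
```

View pics/band.png

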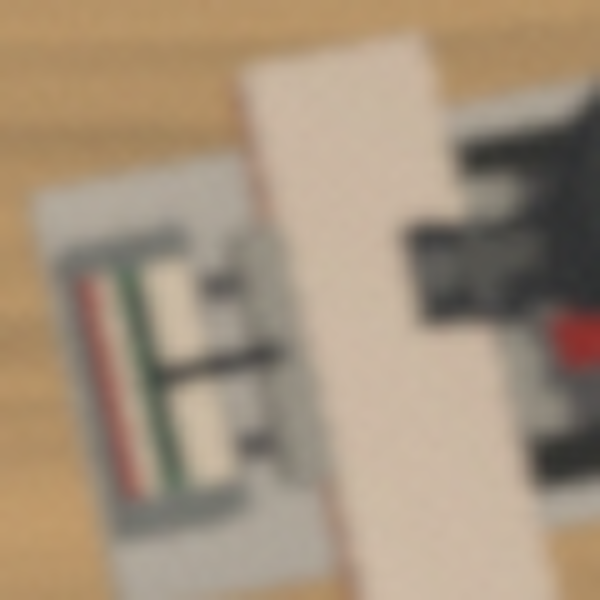

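The pointer tip stands in the green band, and the stone motion and force both give about 8 mm. Now I'll relax the arm's push before letting go.

Request:
jog_arm --dp '[[0,0.003,0],[0,0.006,0],[0,0.009,0],[0,0.012,0],[0,0.012,0],[0,0.012,0]]' --twist '[[0,0,0],[0,0,0],[0,0,0],[0,0,0],[0,0,0],[0,0,0]]' --fingers '[10,10,10,10,10,10]'

```text
time: 19.85
position: [539.7, -236.9, 81.7]
eef_rot: [3.127, 0.291, 0.004]
contact_force: [3.0, -4.5, -0.3]
grip_width: 15.7
grip_force: 40.7
```

```bash
python3 -c "
from h import *
meas()"
```

```text
local [np.float64(1.6), np.float64(10.9)] F along y -4.9
t 19.85 at [ 539.7 -236.9   81.7] F [ 3.  -4.5 -0.3] dp [-0.0016, -0.0001, 0.0017] twist [0.0008, -0.0015, -0.0004] j [ 0.78  0.59 -0.58  1.6   0.36  1.05 -1.28] grip 15.7 40.7
hist [130 107  16  19  18  24  19  19  13   7   9  12  12  15  15  14  16  17
   1   1   2   1   1]
stone y [34.2 59.1 83.8] x -82.0 78.0
```

Request:
jog_arm --dp '[[0,0.003,0],[0,0.003,0],[0,0.003,0],[0,0.003,0],[0,0.003,0],[0,0.003,-0.03],[0,0.003,-0.07],[0,0.003,-0.12],[0,0.003,-0.2],[0,0.003,-0.2],[0,0.003,-0.2]]' --twist '[[0,0,0],[0,0,0],[0,0,0],[0,0,0],[0,0,0],[0,0,0],[0,0,0],[0,0,0],[0,0,0],[0,0,0],[0,0,0]]' --fingers '[24,36,46,50,50,50,50,50,50,50,50]'

```text
time: 21.28
position: [540.6, -239.0, 283.5]
eef_rot: [3.127, 0.292, 0.008]
contact_force: [-0.3, 0.7, 0.1]
grip_width: 50.1
grip_force: 0.0
```

```bash
python3 -c "
from h import *
p=meas()
cv2.imwrite('pics/fin.png',cv2.resize(p[180:240,345:405],(600,600),interpolation=2))"
```

```text
local [np.float64(2.1), np.float64(8.6)] F along y 0.7
t 21.27 at [ 540.6 -239.   283.5] F [-0.3  0.7  0.1] dp [-0.0031, -0.0027, 0.2034] twist [0.0011, -0.0031, -0.0001] j [ 0.8   0.45 -0.63  1.3   0.26  1.47 -1.19] grip 50.1 0.0
hist [232 179  99  31  26  28  30  31  21  11  11  12  11  15  16  14  16  16
   2   1   2   2   2]
stone y [34.2 59.5 83.6] x -82.0 78.0
```

View pics/fin.png

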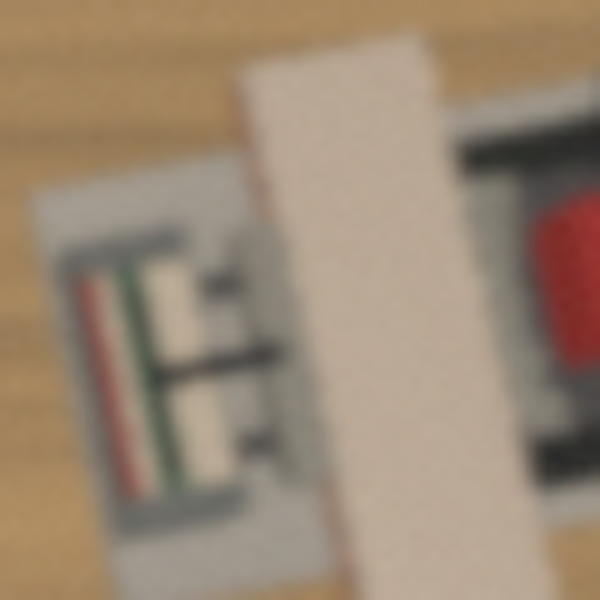

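The clamp held after release: the pointer tip at about (155,372) is in the green band and the stone has not moved. Handing in.

```bash
python3 -c "
from rig import ctrl
print(ctrl.sign_off())"
```

```text
the job is handed in; nothing more can be done
None
```

The job is handed in, though no verdict came back: the stone lies flat on the bed, terracotta side down, clamped with the sprung jaw pushed back about 8 mm (pointer in the green band) and the arm clear.

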